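# Clamp the pepper mill in the counter clamp

### The job

Stand the amber glass pepper mill upright in the wooden ring of the blue clamp and let go of it. Then pump the orange trigger towards the black handle, letting it back between strokes, until the pad meets the mill, and squeeze on gently until the green band on the pad's plunger has gone partly into the sleeve, never the red one: that crushes the glass. Finish while still holding the trigger so, mill gripped, and leave the jar, bottle and tin beside the clamp where they are.

Things in the scene. Friction and masses are not known exactly. Their poses are not given: they have to be found in the camera images.
- mill: Pepper mill: cylinder 46 mm in diameter, 130 mm high (plus a 6 mm brass button), 0.15 to 0.3 kg; dark wood foot to 30 mm, amber glass to 88 mm, dark wood head above. The foot narrows to 38 mm over its lowest 7 mm. Stands on the counter in one of four places beside the clamp. Origin at the centre of its underside, z up.
- clamp: Blue clamp bolted to the counter. x: the way the jaw closes, trigger end to ring end; z up; origin on the counter. Steel plate x -175 to 155 mm, 100 wide, 6 thick. Black handle x -117 to -105, 46 wide, top at 186. Two blue cheeks x -126 to -40, y out to 20 either side, top 106. Wooden ring round x 105. Blue stop behind it: face at x 130, top at 86, 2 mm clear of a centred mill.
- seat (a point): Centre of the floor inside the wooden ring, 10 mm above the counter, where the mill's underside comes to stand. Bore 50 mm, ring 66 mm outside, its rim 24 mm above this floor. Axes as the clamp's.
- handle_mid (a point): Middle of the black handle (12 mm thick along the clamp's x), 163 mm above the counter, at the height of the trigger's cross bar. Axes as the clamp's.
- trigger_bar (a point): Centre of the trigger's orange cross bar: round, 14 mm in diameter, 58 mm long across the clamp (along its y), 163 mm above the counter; 50 mm from the middle of the handle when released (63 mm over the outsides of bar and handle; 35 mm squeezed home). It moves about 28 mm towards the handle (clamp -x) over the stroke.
- trigger (a joint): Angle of the trigger: 0 released, 0.44 rad squeezed home. Its pivot is 65 mm below the cross bar, 100 mm above the counter, at clamp x -75 mm; released it leans 0.22 rad towards the ring. A spring returns it (1 N at the bar released, 3 N home); moving the jaw adds about 2 N, and clamping 0.55 N per N at the pad. Squeezing moves the ratchet pawl forward 36 mm per rad, 15.8 mm in all.
- jaw (a joint): How far the jaw's toothed bar has run out, m; starts at 0.004 to 0.022, and its pad meets a mill that stands against the stop at about 0.044. Teeth 7 mm apart: after up to 7 mm of play the pawl pushes the bar; going back it clicks over the teeth and 3 N of friction holds the bar. A whole stroke brings 9 to 16 mm. No catch: pressing harder than 3 N, the bar slides back when the trigger is let go.
- pad (a joint): How far the pad's plunger is pushed into the sleeve on the jaw's bar, in m, against a spring of 1.6 N per mm (1.6 N at the start): 0 free. The plunger shows, from the sleeve mouth on, a white part that goes in over the first 3 mm, a green band that goes in over 3 to 12 mm, then a red band.
- pad_face (a point): Middle of the jaw pad's face, 62 mm above the counter; black rubber pad 34 mm wide, 28 mm high, 8 mm thick, 20 to 38 mm short of a centred mill at the start. Top of the pad and of the sleeve behind it at 76 mm.
- spice_jar: Spice jar with red lid, 56 mm in diameter, 85 mm high; shares the four places beside the clamp with the mill, bottle and tin. Leave alone. Origin at its underside.
- oil_bottle: Green oil bottle, 52 mm in diameter, 130 mm high; in another of the four places. Leave alone. Origin at its underside.
- tin: Steel tin with a white label, 66 mm in diameter, 90 mm high; in another of the four places. Leave alone. Origin at its underside.
There are look-alikes about, which are no part of the job. There is more than one size of the mill; the job needs the middle-sized.

How it is judged:
By the outcome, as a careful person would: the job done as asked, in the order asked, and still so for the second after the job is handed in, while the arm keeps its last pose, push and grip.
It also fails if it takes over 72 s, if anything falls off the work surface, if the arm or the gripper's body presses on something with over 40 N, if the wrist force passes 120 N, or if a joint passes its speed limit or range.

### The arm

A 6-joint arm with a two-finger parallel gripper is mounted at the origin on the work surface. World frame = base frame: x ahead of the robot, y to its left, z up, the work surface at z = 0. Lengths are in mm, angles in degrees, forces in N, time in s.
With the tool pointing down it reaches from about 300 to 750 mm from the base axis. Payload 8.5 kg.
Tool frame: the origin (TCP) lies at the very end of the fingers, on their centre line; the grasp point (between the pads) lies 19 mm behind it; x points along the fingers, y is the direction in which the jaws open and shut, and the axes are right-handed (so a half turn about x gives the same grasp; the last joint's range is limited). The gripper opens to 88 mm and grips with 3 to 60 N. Pads are 18 mm wide; open, the fingers measure 123 mm over their backs; the gripper's body (75 mm by 187 mm) begins 45 mm behind the grasp point.
Start: joints at [-85.789, 21.807, 74.336, -0, 83.858, -12.336], TCP at [156.636, -527.205, 208.348] pointing down, gripper open.
Joint ranges: [-178.18, 178.18], [-50.72, 133.34], [12.68, 142.11], [-81.47, 261.47], [9.98, 163.14], [-165.26, 165.26]. Speed limits (degrees/s): [136.94, 136.94, 180, 180, 180, 180].

### API

Orientations are given as [roll, pitch, yaw] about the fixed x, y, z axes, in that order (R = Rz(yaw) Ry(pitch) Rx(roll)).
In Python, from cell import read_state, capture, get_calibration, job_done gives the robot as it stands.
- The arm moves only by the tool apply_moves, never from a script. Its argument "series" is one flat list of numbers, 7 for each row, row after row: the closure, from -1 (fully open) to 1 (shut), then the shift along the tool's x, y, z in m, then the turn, a rotation vector about the tool's x, y, z in degrees. A call has 1 to 10 rows; each row shifts and turns the commanded pose from where the row before left it, along the tool's axes as they then stand; what a row does not reach is not made up. A row lasts 1/12 s, in which the tool goes at most 41.7 mm and 7.16 degrees, less where a joint would pass 70% of its speed; a pose out of reach is approached as far as the arm can. A call with a gripper value outside its range is refused whole. The fingers move at their own pace and stop on an object; "newtons" is the grip in N (left out, the last holds). Time passes only in rows, so rows that do not move let the fingers close. It gives the time, the measured TCP pose, the force and the opening at its end, in the units of the state.
- read_state(): the state, without advancing time (a new reading comes with each control period).
- capture(name): name is "scene" or "side" or "wrist"; returns the picture (420x560x3 uint8, red, green, blue); there is no depth.
- get_calibration(name): a dict with "fx", "fy", "cx", "cy" (pixels), "rvec" (rotation vector, rad) and "tvec" (3), from world to camera coordinates, as OpenCV has them. Camera axes: x right, y down, z forward; pixel columns grow to the right and rows downward; lengths in mm; the calibration is good to about 2 mm. The wrist camera is an equidistant fisheye: a pixel r from the principal point sees the ray r / f radians off the axis. A picture is of the moment at which its call begins: read the wrist's pose just before it. get_calibration takes no time and is no camera call; for the wrist camera it gives the pose at the moment of the call.
- job_done(): hands the job in, once; it reports no verdict.
The state is a dict: "clock": time; "joint_positions": joint angles; "qvel": joint speeds; "joint_efforts": joint torques, N m; "ee_pos": TCP position; "orientation": TCP orientation; "force": force on the tool from outside, world axes, zero at the start; "ft_torque": the same for the moment, N m; "opening": opening from 0.0 (shut) to 1.0 (fully open).
Only numpy, scipy, OpenCV 4.12 (cv2) and the standard library are available. Lean on these libraries where they do the work, as an engineer would, in place of code of your own. Each camera call takes 0.05 s, during which the arm holds its last target. There are 200 camera calls.

## Working session

There is one attempt and no reset: what is moved stays moved. The work goes in short steps, Python scripts to look and compute and a tool call to move; the robot and the scene stay as the last step left them, time stands still between calls to the robot, and variables do not carry over. Pictures are saved under pics/ and viewed, about 8 in all and at most 12, crops included, and the job is handed in when it is done.

Besides the shell and the picture viewer there is one more tool, called after "Emit:" as name(argument=value, ...), one argument or row to a line, values as JSON. apply_moves: Moves the arm, as the interface text tells. Its arguments: {"type":"object","properties":{"series":{"type":"array","items":{"type":"number"}},"newtons":{"type":"number"}},"required":["series"]}

```bash
mkdir -p pics; ls; cat > h.py <<'E'
import numpy as np,cv2
from scipy.spatial.transform import Rotation as R
from cell import read_state,capture,get_calibration,job_done
def save(n,im,box=None,s=1):
    if box: x0,y0,x1,y1=box; im=im[y0:y1,x0:x1]
    im=cv2.resize(im,None,fx=s,fy=s,interpolation=cv2.INTER_CUBIC)
    cv2.imwrite(f'pics/{n}.png',im[:,:,::-1])
def ray(c,u,v):
    Rm=cv2.Rodrigues(np.array(c['rvec'],float))[0];t=np.array(c['tvec'],float).ravel()
    d=np.array([(u-c['cx'])/c['fx'],(v-c['cy'])/c['fy'],1.])
    if c.get('fish'):
        r=np.hypot(*d[:2]);d=np.array([d[0]/r*np.sin(r),d[1]/r*np.sin(r),np.cos(r)])
    return -Rm.T@t,Rm.T@d
def onz(c,u,v,z):
    o,d=ray(c,u,v);return o+d*(z-o[2])/d[2]
def proj(c,P):
    Rm=cv2.Rodrigues(np.array(c['rvec'],float))[0];p=Rm@np.array(P,float)+np.array(c['tvec'],float).ravel()
    if c.get('fish'):
        r=np.hypot(p[0],p[1]);th=np.arctan2(r,p[2]);p=np.array([p[0]/r*th,p[1]/r*th,1])
    return np.array([c['fx']*p[0]/p[2]+c['cx'],c['fy']*p[1]/p[2]+c['cy']])
def cal(n):
    c=dict(get_calibration(n));c['fish']=(n=='wrist');return c
E
python3 - <<'E'
from h import *
a=capture('scene');b=capture('side');w=capture('wrist')
for n,i in zip('abw',(a,b,w)): np.save(f'pics/{n}.npy',i)
save('s0',np.hstack([a,b]),None,0.714)
save('a',a,None,1.4)
for n in ('scene','side','wrist'):print(n,cal(n))
print(read_state())
E
```

```text
pics
scene {'fx': 546.9141552733828, 'fy': 546.9141552733828, 'cx': 282.9716885308591, 'cy': 201.98304143289758, 'rvec': array([ 1.86954724,  1.26743978, -0.66323248]), 'tvec': array([-205.00982563, -144.46729183, 1596.15863996]), 'fish': False}
side {'fx': 399.01467002343503, 'fy': 399.01467002343503, 'cx': 283.09467103499856, 'cy': 220.56908834274805, 'rvec': array([ 0.17526143, -2.88363794,  1.09891234]), 'tvec': array([489.84147774, 111.78501509, 959.87833262]), 'fish': False}
wrist {'fx': 325.19226210127806, 'fy': 325.19226210127806, 'cx': 279.3358254119244, 'cy': 209.050955891756, 'rvec': array([-2.32559647,  1.73541555,  0.25228377]), 'tvec': array([-548.42742108,  -37.04141393,  390.42639967]), 'fish': True}
{'clock': 0.15, 'joint_positions': array([-8.57903908e+01,  2.18329263e+01,  7.43710387e+01, -1.20147936e-03,
        8.38588508e+01, -1.23383842e+01]), 'qvel': array([ 0.05288728, -0.13300669, -0.09129182,  0.01894717, -0.02800357,
       -0.00063625]), 'joint_efforts': array([ 2.68163385e-03, -4.38078046e+01, -2.24615407e+01,  7.13879149e-02,
        3.43575329e-02, -8.38255937e-05]), 'ee_pos': array([ 156.59995962, -526.98164513,  207.89411163]), 'orientation': array([-101.24903453,   89.93717291,   95.29908808]), 'force': array([0.10578782, 0.03156698, 0.3189559 ]), 'ft_torque': array([ 0.00283513,  0.0277967 , -0.01282112]), 'opening': 0.9974420613276488}
```

View pics/s0.png

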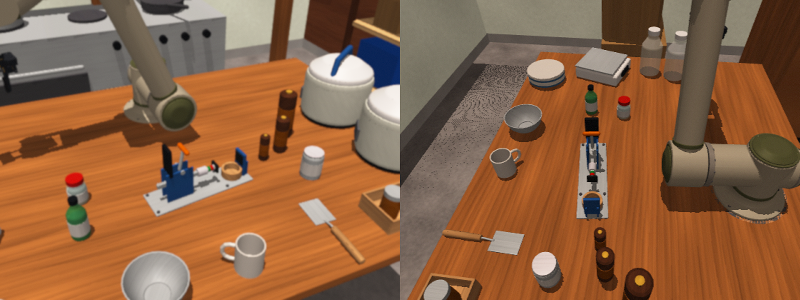

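View pics/a.png

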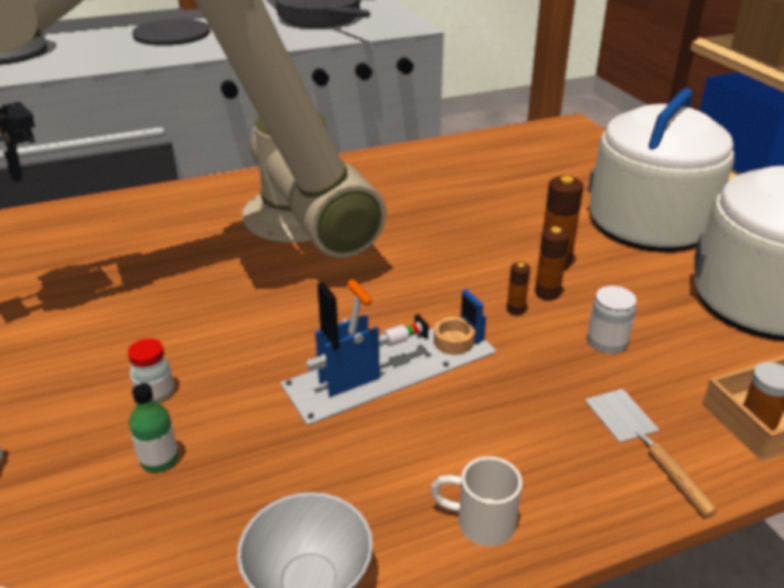

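Scene picture: clamp at about (278,255) px, ring (324,239). Three amber mills: small (370,205), middle (394,188), large (403,160). I'll triangulate their buttons to get sizes and confirm in a crop.

```bash
python3 - <<'E'
from h import *
a=np.load('pics/a.npy');b=np.load('pics/b.npy');ca,cb=cal('scene'),cal('side')
# brass button blobs
def blobs(im,lo,hi,box,mn=4):
    x0,y0,x1,y1=box;h=cv2.cvtColor(im,cv2.COLOR_RGB2HSV)[y0:y1,x0:x1]
    m=cv2.inRange(h,lo,hi);n,l,s,c=cv2.connectedComponentsWithStats(m)
    return [(np.round(c[i]+[x0,y0],1).tolist(),s[i].tolist()) for i in range(1,n) if s[i][4]>=mn]
print('a btn',blobs(a,(18,150,130),(32,255,255),(350,110,430,230)))
print('b btn',blobs(b,(18,150,130),(32,255,255),(260,310,360,420)))
print('a trig',blobs(a,(4,200,180),(14,255,255),(230,190,280,225)))
print('b trig',blobs(b,(4,200,180),(14,255,255),(240,170,300,200)))
A=a[110:310,190:430];B=b[150:420,230:370]
A=cv2.resize(A,None,fx=2.0,fy=2.0,interpolation=cv2.INTER_CUBIC);B=cv2.resize(B,None,fx=2.1,fy=2.1,interpolation=cv2.INTER_CUBIC)
H=max(A.shape[0],B.shape[0]);z=np.zeros((H,A.shape[1]+B.shape[1],3),np.uint8);z[:A.shape[0],:A.shape[1]]=A;z[:B.shape[0],A.shape[1]:]=B
print(z.shape);save('c1',z)
E
```

```text
a btn [([404.7, 127.9], [51, 16, 8, 5, 32]), ([396.6, 163.7], [44, 52, 6, 5, 22]), ([371.8, 189.0], [20, 78, 4, 3, 10])]
b btn [([279.9, 324.1], [18, 12, 5, 5, 22]), ([287.3, 356.3], [23, 42, 9, 9, 60]), ([335.7, 392.4], [69, 76, 14, 14, 147])]
a trig [([256.8, 207.7], [19, 10, 17, 16, 132])]
b trig [([268.5, 185.1], [17, 14, 23, 3, 60])]
(567, 774, 3)
```

View pics/c1.png

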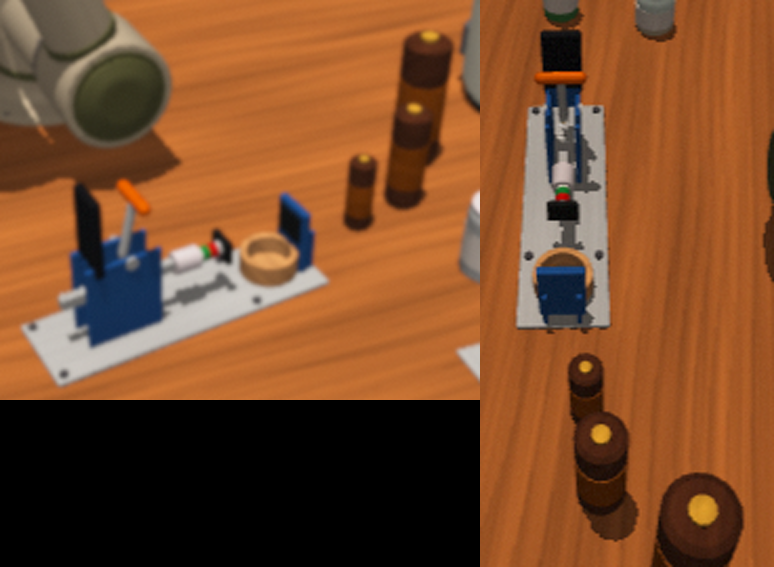

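Three candidates: small (370,205), middle (394,188) and large (403,160) in the scene picture. I'll check the heights and the clamp pose.

```bash
python3 - <<'E'
from h import *
ca,cb=cal('scene'),cal('side')
def tri(p,q):
    o1,d1=ray(ca,*p);o2,d2=ray(cb,*q)
    s=np.linalg.lstsq(np.c_[d1,-d2],o2-o1,rcond=None)[0]
    x,y=o1+s[0]*d1,o2+s[1]*d2;return np.round((x+y)/2,1),round(np.linalg.norm(x-y),1)
for n,p,q in [('S',(371.8,189),(279.9,324.1)),('M',(396.6,163.7),(287.3,356.3)),('L',(404.7,127.9),(335.7,392.4)),('trig',(256.8,207.7),(268.5,185.1))]:print(n,*tri(p,q))
pa=[onz(ca,*p,6) for p in [(201.5,272.5),(221,302),(354,251)]]
pb=[onz(cb,*p,6) for p in [(252.9,199.5),(289,200),(247.1,306.2),(291.4,305.7)]]
print(np.round(pa,1));print(np.round(pb,1))
print('ring a',onz(ca,190+268/2,110+246/2,34),'ring b edge',onz(cb,230+53/2.1,150+270/2.1,34),onz(cb,230+113/2.1,150+270/2.1,34))
E
```

```text
S [466.8 256.1  95.5] 1.0
M [443.1 332.3 133.2] 2.4
L [363.  397.5 176.6] 1.2
trig [532.4 -47.6 166.3] 1.0
[[ 499.3 -164.6    6. ]
 [ 598.4 -150.8    6. ]
 [ 556.1  169.6    6. ]]
[[ 597.4 -153.8    6. ]
 [ 497.5 -163.6    6. ]
 [ 552.2  176.8    6. ]
 [ 454.6  163.8    6. ]]
ring a [504.36945483 118.8679107   34.        ] ring b edge [541.815133   120.83056792  34.        ] [477.67249225 113.1318437   34.        ]
```

The middle mill's button top triangulates to 133 mm, where 136 is expected. The small one reads 95 and the large one 177, so M at (443,332) is the right mill. Clamp: origin about (525,14), yaw about 97.7°. Trigger (532,-48) and ring (510,118) both agree. I'll move above the ring for a close look on the way.

```bash
cat >> h.py <<'E'
def rel(P,yaw=None):
    "shift in the tool axes (mm) to world P; turn about tool x (deg) bringing tool y to world yaw (mod 180)"
    s=read_state();T=R.from_euler('xyz',s['orientation'],degrees=True).as_matrix()
    d=T.T@(np.array(P)-s['ee_pos']);out=[np.round(d,1).tolist()]
    cur=np.degrees(np.arctan2(T[1,1],T[0,1]));out.append(('ee',s['ee_pos'].round(1).tolist(),'yawY',round(cur,1),'tilt',T[:,0].round(3).tolist(),'F',s['force'].round(1).tolist(),'op',round(s['opening'],3),'t',s['clock'],'j',s['joint_positions'].round(0).tolist()))
    if yaw is not None:
        t=(cur-yaw+90)%180-90; out.append(('turn x',round(t,1)))
    return out
E
python3 - <<'E'
from h import *
print(rel([500,80,300],51))
c=cal('wrist');o,d=ray(c,c['cx'],c['cy']);s=read_state();T=R.from_euler('xyz',s['orientation'],degrees=True).as_matrix()
print('cam in tool',T.T@(o-s['ee_pos']),T.T@d, T.round(2).tolist())
print('pot',onz(cal('scene'),473,165,0),onz(cal('scene'),437,247,0))
E
```

```text
[[-91.5, -484.1, -502.1], ('ee', [156.6, -527.0, 207.9], 'yawY', np.float64(-73.5), 'tilt', [-0.0, 0.001, -1.0], 'F', [0.1, 0.0, 0.3], 'op', 0.997, 't', 0.15, 'j', [-86.0, 22.0, 74.0, -0.0, 84.0, -12.0]), ('turn x', np.float64(55.5))]
cam in tool [-176.31491829   -0.98792568  -74.79730912] [nan nan nan] [[-0.0, 0.28, -0.96], [0.0, -0.96, -0.28], [-1.0, -0.0, -0.0]]
pot [339.7356282  660.44565957   0.        ] [607.08014699 354.93288333   0.        ]h.py:12: RuntimeWarning: invalid value encountered in scalar divide
  r=np.hypot(*d[:2]);d=np.array([d[0]/r*np.sin(r),d[1]/r*np.sin(r),np.cos(r)])
```

Emit:
apply_moves(
  series=[-1,0,-0.0228,-0.0282,0,0,0,-1,0,-0.0228,-0.0282,0,0,0,-1,0,-0.0228,-0.0282,0,0,0,-1,0,-0.0228,-0.0282,0,0,0,-1,0,-0.0228,-0.0282,0,0,0,-1,0,-0.0228,-0.0282,0,0,0,-1,0,-0.0228,-0.0282,0,0,0,-1,0,-0.0228,-0.0282,0,0,0,-1,0,-0.0228,-0.0282,0,0,0,-1,0,-0.0228,-0.0282,0,0,0],
)

```text
clock: 0.98
ee_pos: [362.6, -226.6, 208.3]
orientation: [-72.5, 90.0, 124.0]
force: [1.3, -0.1, -0.2]
opening: 1.0
```

Emit:
apply_moves(
  series=[-1,0,-0.0228,-0.0282,0,0,0,-1,0,-0.0228,-0.0282,0,0,0,-1,0,-0.0228,-0.0282,0,0,0,-1,0,-0.0228,-0.0282,0,0,0,-1,0,-0.0228,-0.0282,0,0,0,-1,0,-0.0228,-0.0282,0,0,0,-1,0,-0.0228,-0.0282,0,0,0,-1,0,-0.0228,-0.0282,0,0,0,-1,0,-0.0228,-0.0282,0,0,0,-1,0,-0.0228,-0.0282,0,0,0],
)

```text
clock: 1.82
ee_pos: [568.0, 72.4, 208.1]
orientation: [-15.0, 90.0, -178.5]
force: [1.1, -1.0, -0.3]
opening: 1.002
```

Emit:
apply_moves(
  series=[-1,0,0,0,-7,0,0,-1,0,0,0,-7,0,0,-1,0,0,0,-7,0,0,-1,0,0,0,-7,0,0,-1,0,0,0,-7,0,0,-1,0,0,0,-7,0,0,-1,0,0,0,-7,0,0,-1,0,0,0,-7,0,0,-1,0,0,0,-7,0,0],
)

```text
clock: 2.57
ee_pos: [567.3, 70.6, 208.0]
orientation: [-85.5, 90.0, 174.4]
force: [0.2, 0.1, -0.9]
opening: 1.0
```

Emit:
apply_moves(
  series=[-1,0,0,0,-7,0,0,-1,0,0,0,-7,0,0,-1,0,0,0,-7,0,0,-1,0,0,0,-7,0,0,-1,0,0,0,-7,0,0,-1,0,0,0,-7,0,0,-1,0,0,0,-7,0,0,-1,0,0,0,-7,0,0,-1,0,0,0,-5.5,0,0,-1,0,0,0,0,0,0],
)

```text
clock: 3.4
ee_pos: [567.3, 70.5, 208.1]
orientation: [-146.5, 90.0, 174.7]
force: [-0.4, -0.0, -0.8]
opening: 1.003
```

```bash
python3 - <<'E'
from h import *
c=cal('wrist');w=capture('wrist');np.save('pics/w1.npy',w);np.save('pics/w1c.npy',c)
print(rel([443,332,220],51)); print(proj(c,[510,118,34]),proj(c,[443,332,136]),proj(c,[532,-47,163]))
save('w1',w,None,1.4)
E
```

```text
[[-11.8, 124.7, -261.3], ('ee', [567.3, 70.5, 208.1], 'yawY', np.float64(50.9), 'tilt', [-0.001, 0.0, -1.0], 'F', [0.8, 0.1, -0.8], 'op', 1.001, 't', 3.45, 'j', [-5.0, 24.0, 71.0, 0.0, 85.0, -56.0]), ('turn x', np.float64(-0.1))]
[278.45133258 114.24662867] [421.67331942 -78.23648813] [138.20017778 271.92388567]
```

View pics/w1.png

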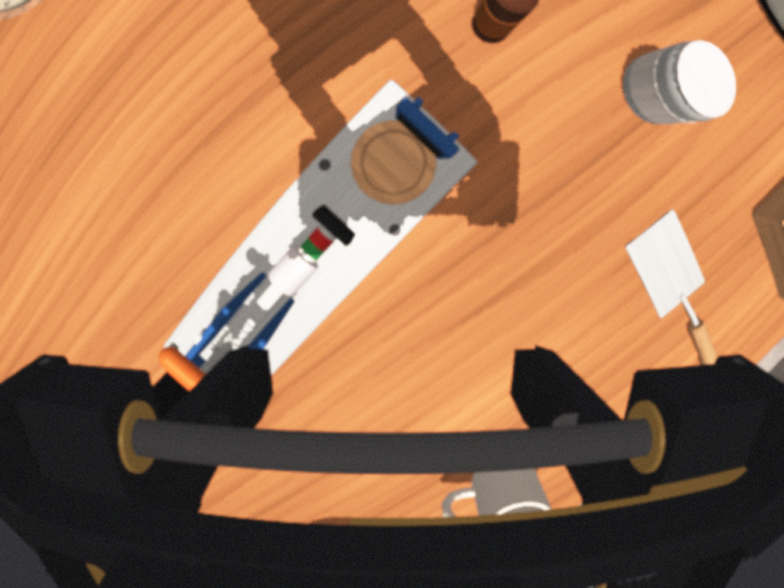

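The wrist view shows the ring at (281,115) px, predicted (278,114). The pad, with its white/green/red plunger, is at (238,160), and the trigger bar is at about (129,263).

```bash
python3 - <<'E'
from h import *
c=np.load('pics/w1c.npy',allow_pickle=True).item();w=np.load('pics/w1.npy')
print('ring',onz(c,394/1.4,161.5/1.4,34),'edges',onz(c,351/1.4,158/1.4,34),onz(c,437/1.4,163/1.4,34))
print('corners',onz(c,393/1.4,80/1.4,6),onz(c,477/1.4,158/1.4,6))
print('padtop',onz(c,320/1.4,207/1.4,76),onz(c,353/1.4,237/1.4,76),'trigL',onz(c,162/1.4,352/1.4,163))
h=cv2.cvtColor(w,cv2.COLOR_RGB2HSV);m=cv2.inRange(h,(4,210,180),(14,255,255));print('orange',np.argwhere(m)[:,::-1].mean(0) if m.any() else 0,m.sum()/255)
E
```

```text
ring [512.91358972 119.7175019   34.        ] edges [490.13262864  96.08380667  34.        ] [534.07866625 144.74827677  34.        ]
corners [459.15201472 162.10719795   6.        ] [552.84801094 176.1610345    6.        ]
padtop [504.85643566  61.10346565  76.        ] [535.28171353  65.30850119  76.        ] trigL [507.0161312  -49.88266738 163.        ]
orange 0 0.0
```

Emit:
apply_moves(
  series=[-1,-0.002,0.0208,-0.0311,0,0,0,-1,-0.002,0.0208,-0.0311,0,0,0,-1,-0.002,0.0208,-0.0311,0,0,0,-1,-0.002,0.0208,-0.0311,0,0,0,-1,-0.002,0.0208,-0.0311,0,0,0,-1,-0.002,0.0208,-0.0311,0,0,0,-1,0,0,0,0,0,0,-1,0,0,0,0,0,0],
)

```text
clock: 4.12
ee_pos: [500.1, 286.3, 220.3]
orientation: [-53.5, 90.0, -92.4]
force: [0.6, -1.0, 1.0]
opening: 1.002
```

```bash
python3 - <<'E'
from h import *
c=cal('wrist');w=capture('wrist');np.save('pics/w2.npy',w)
print(proj(c,[443,332,136]))
h=cv2.cvtColor(w,cv2.COLOR_RGB2HSV);m=cv2.inRange(h,(18,150,120),(34,255,255))
n,l,s,ce=cv2.connectedComponentsWithStats(m)
for i in range(1,n):
    if s[i][4]>20: print(ce[i].round(1),s[i][4],[onz(c,*ce[i],z).round(1).tolist() for z in (97,136,179)])
save('w2',w)
print(rel([443,332,200],51))
E
```

```text
[276.40413623 115.44660075]
[280.  116.1] 187 [[445.4, 333.9, 97.0], [445.2, 333.9, 136.0], [445.0, 333.9, 179.0]]
[232.4 185.5] 39 [[467.4, 258.0, 97.0], [464.3, 267.9, 136.0], [461.0, 278.8, 179.0]]
[ 88.5 302.6] 57 [[458.4, 15.6, 97.0], [456.5, 57.1, 136.0], [454.4, 102.7, 179.0]]
[ 88.8 325.6] 25 [[480.2, -17.0, 97.0], [475.5, 28.7, 136.0], [470.3, 79.0, 179.0]]
[469.7 326.4] 26 [[796.9, 371.6, 97.0], [750.9, 366.7, 136.0], [700.3, 361.3, 179.0]]
[[20.2, 0.2, -74.3], ('ee', [500.6, 285.0, 220.2], 'yawY', np.float64(51.0), 'tilt', [-0.0, -0.0, -1.0], 'F', [-0.1, 0.2, -0.8], 'op', 0.999, 't', 4.1667, 'j', [18.0, 24.0, 69.0, -0.0, 87.0, -33.0]), ('turn x', np.float64(-0.0))]
```

View pics/w2.png

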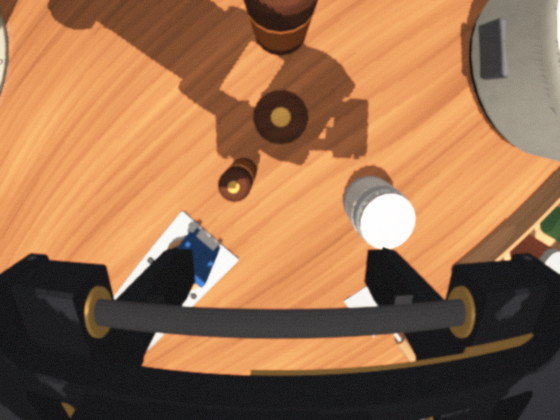

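The target mill is at (280,116) px, so its centre is (445.2,333.9). The small one at (234,187) and the large one at (280,25) stay put. I'll go over it, down, and grip.

Emit:
apply_moves(
  series=[-1,0,0.0015,-0.0369,0,0,0,-1,0,0.0016,-0.0369,0,0,0,-1,0,0,0,0,0,0,-1,0.03,0,0,0,0,0,-1,0.03,0,0,0,0,0,-1,0.03,0,0,0,0,0,-1,0.025,0,0,0,0,0,-1,0.009,0,0,0,0,0,-1,0,0,0,0,0,0],
)

```text
clock: 4.92
ee_pos: [445.2, 332.2, 94.6]
orientation: [-114.3, 89.8, -153.4]
force: [0.4, -0.6, 0.2]
opening: 0.999
```

Emit:
apply_moves(
  series=[1,0,0,0,0,0,0,1,0,0,0,0,0,0,1,0,0,0,0,0,0,1,0,0,0,0,0,0,1,0,0,0,0,0,0,1,0,0,0,0,0,0,1,0,0,0,0,0,0,1,0,0,0,0,0,0],
  newtons=20,
)

```text
clock: 5.58
ee_pos: [445.3, 333.7, 96.6]
orientation: [39.8, 90.0, 0.9]
force: [-0.1, -0.1, 2.1]
opening: 0.501
```

Emit:
apply_moves(
  series=[1,0,0,0,0,0,0,1,-0.01,0,0,0,0,0,1,-0.03,0,0,0,0,0,1,-0.03,0,0,0,0,0,1,-0.03,0,0,0,0,0,1,-0.03,0,0,0,0,0,1,0,0,0,0,0,0],
)

```text
clock: 6.17
ee_pos: [446.9, 334.6, 232.5]
orientation: [64.7, 89.4, 25.8]
force: [-0.3, -0.2, -1.5]
opening: 0.503
```

```bash
python3 - <<'E'
from h import *
print(rel([512.5,119.7,226],51))
E
```

```text
[[6.2, -126.0, 186.1], ('ee', [446.9, 334.6, 232.5], 'yawY', np.float64(51.1), 'tilt', [0.009, 0.004, -1.0], 'F', [-0.3, -0.2, -1.5], 'op', 0.503, 't', 6.1667, 'j', [25.0, 21.0, 71.0, 0.0, 87.0, -26.0]), ('turn x', np.float64(0.1))]
```

Emit:
apply_moves(
  series=[1,0,-0.0177,0.0267,0,0,0,1,0,-0.0177,0.0267,0,0,0,1,0,-0.0177,0.0267,0,0,0,1,0,-0.0177,0.0267,0,0,0,1,0,-0.0177,0.0267,0,0,0,1,0,-0.0177,0.0267,0,0,0,1,0,-0.0177,0.0267,0,0,0,1,0.03,0,0,0,0,0,1,0.03,0,0,0,0,0,1,0,0,0,0,0,0],
)

```text
clock: 7.0
ee_pos: [509.8, 119.2, 161.1]
orientation: [-141.2, 89.4, 179.8]
force: [-1.3, -0.4, -4.6]
opening: 0.5
```

Emit:
apply_moves(
  series=[1,0,0,0,0,0,0,1,0,0,0,0,0,0],
)

```text
clock: 7.17
ee_pos: [513.3, 120.2, 167.7]
orientation: [41.1, 89.9, 2.2]
force: [0.1, 0.2, -1.8]
opening: 0.502
```

```bash
python3 - <<'E'
from h import *
print(rel([512.5,119.7,106],51))
a=capture('scene');b=capture('side')
ca,cb=cal('scene'),cal('side');e=read_state()['ee_pos']
u=proj(ca,[512,119,50]).astype(int);v=proj(cb,[512,119,50]).astype(int);print(u,v)
A=cv2.resize(a[u[1]-70:u[1]+40,u[0]-60:u[0]+60],None,fx=3,fy=3,interpolation=cv2.INTER_CUBIC)
B=cv2.resize(b[v[1]-60:v[1]+50,v[0]-60:v[0]+60],None,fx=3,fy=3,interpolation=cv2.INTER_CUBIC)
save('c3',np.hstack([A,B]))
E
```

```text
[[61.7, -0.9, -0.4], ('ee', [513.3, 120.2, 167.7], 'yawY', np.float64(51.1), 'tilt', [0.002, 0.0, -1.0], 'F', [0.1, 0.2, -1.8], 'op', 0.502, 't', 7.1667, 'j', [0.0, 21.0, 82.0, 0.0, 76.0, -51.0]), ('turn x', np.float64(0.1))]
[325 229] [268 275]
```

View pics/c3.png

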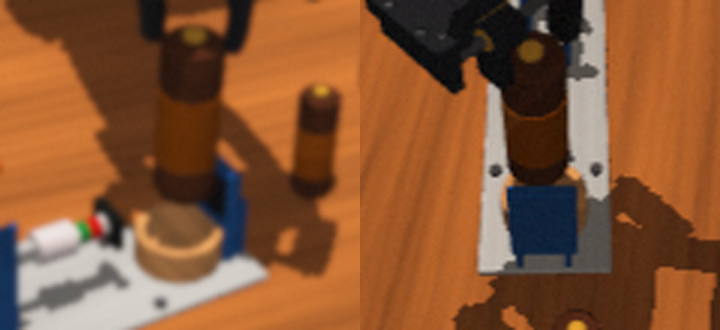

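```bash
python3 - <<'E'
from h import *
for n,o in (('scene',(265,159)),('side',(208,215))):
    c=cal(n)
    f=lambda P:((proj(c,P)-o)*3).round(0)
    print(n,'ring34',f([512.7,119.8,34]),'mill b',f([513,119.9,72]),'glass mid',f([513,119.9,130]),'top',f([513,119.9,207]),'dx10',f([523,119.8,34]),'dy10',f([512.7,129.8,34]))
E
```

```text
scene ring34 [183. 228.] mill b [186. 187.] glass mid [189. 122.] top [195.  29.] dx10 [189. 236.] dy10 [195. 225.]
side ring34 [180. 193.] mill b [178. 165.] glass mid [175. 116.] top [170.  44.] dx10 [167. 192.] dy10 [178. 205.]
```

The mill is centred over the ring: glass at (187,130) and ring at (179,240) in the left crop, within about 1 mm of the projections. Now lowering.

Emit:
apply_moves(
  series=[1,0.02,0.0003,0,0,0,0,1,0.012,-0.0008,0,0,0,0,1,0.006,0,0,0,0,0,1,0.005,0,0,0,0,0,1,0.004,0,0,0,0,0,1,0.003,0,0,0,0,0,1,0,0,0,0,0,0],
)

```text
clock: 7.85
ee_pos: [512.5, 119.5, 116.4]
orientation: [61.3, 90.0, 22.3]
force: [-0.4, -0.0, -3.7]
opening: 0.503
```

Emit:
apply_moves(
  series=[1,0.003,0,0,0,0,0,1,0.003,0,0,0,0,0,1,0,0,0,0,0,0],
)

```text
clock: 8.1
ee_pos: [512.3, 119.5, 110.0]
orientation: [-161.5, 90.0, 159.5]
force: [-0.4, -0.3, -3.6]
opening: 0.499
```

No contact, so the mill is inside the ring. I'll go down the last few millimetres.

Emit:
apply_moves(
  series=[1,0.0015,0,0,0,0,0,1,0.0015,0,0,0,0,0,1,0,0,0,0,0,0],
)

```text
clock: 8.35
ee_pos: [512.4, 119.5, 107.1]
orientation: [-146.2, 90.0, 174.8]
force: [0.3, 0.6, -2.2]
opening: 0.499
```

Emit:
apply_moves(
  series=[1,0.001,0,0,0,0,0,1,0.0,0,0,0,0,0],
)

```text
clock: 8.52
ee_pos: [512.8, 119.4, 106.8]
orientation: [27.2, 89.9, -11.7]
force: [-0.4, -1.0, 2.3]
opening: 0.503
```

Floor contact (+2.3 N) at z 106.8, as expected. Now releasing and lifting.

Emit:
apply_moves(
  series=[0,0,0,0,0,0,0,0,0,0,0,0,0,0,-1,0,0,0,0,0,0,-1,0,0,0,0,0,0,-1,0,0,0,0,0,0,-1,0,0,0,0,0,0,-1,-0.03,0,0,0,0,0,-1,-0.04,0,0,0,0,0,-1,-0.04,0,0,0,0,0,-1,-0.02,0,0,0,0,0],
)

```text
clock: 9.35
ee_pos: [513.4, 119.6, 240.9]
orientation: [40.8, 89.7, 1.9]
force: [-0.1, 0.2, -0.3]
opening: 0.998
```

```bash
python3 - <<'E'
from h import *
Y=98.3;x=np.array([np.cos(np.radians(Y)),np.sin(np.radians(Y)),0]);ring=np.array([512.7,119.8,0])
bar=ring-166*x;print('bar',bar,'start',bar+28*x)
print(rel((bar+28*x)+[0,0,226],8.3))
a=capture('scene');A=a[150:290,220:400];save('c4',A,None,4)
E
```

```text
bar [536.66312937 -44.46128099   0.        ] start [532.62115574 -16.75455889   0.        ]
[[15.0, -94.0, 100.6], ('ee', [513.4, 119.6, 240.9], 'yawY', np.float64(51.1), 'tilt', [0.006, 0.0, -1.0], 'F', [-0.1, 0.2, -0.3], 'op', 0.998, 't', 9.35, 'j', [0.0, 18.0, 75.0, 0.0, 87.0, -51.0]), ('turn x', np.float64(42.8))]
```

View pics/c4.png

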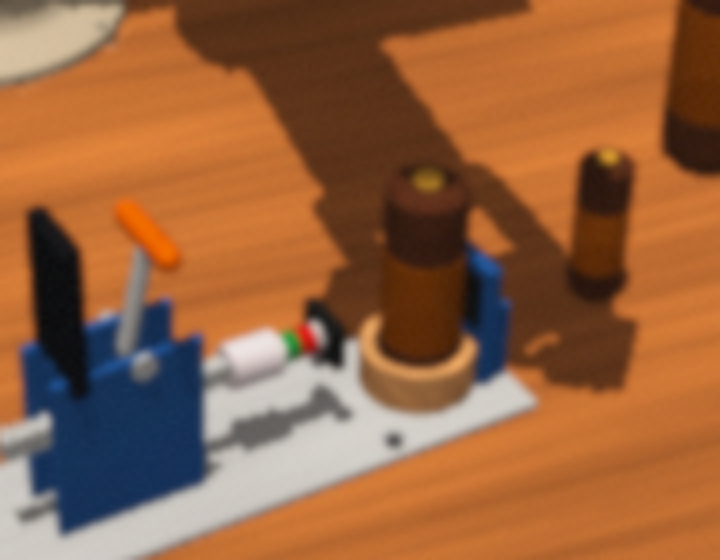

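The mill stands upright in the ring (430,270 in the crop), and the pad is at (325,333). I'll close the fingers, turn, and come to the ring side of the trigger bar.

Emit:
apply_moves(
  series=[1,0,0,0,7.1,0,0,1,0,0,0,7.1,0,0,1,0,0,0,7.1,0,0,1,0,0,0,7.1,0,0,1,0,0,0,7.1,0,0,1,0,0,0,7.1,0,0,1,0,0,0.0345,0,0,0,1,0,0,0.0345,0,0,0,1,0,0,0.0345,0,0,0,1,0,0,0.0345,0,0,0],
)

```text
clock: 10.23
ee_pos: [532.6, -18.3, 235.9]
orientation: [-130.0, 90.0, 148.5]
force: [0.5, 0.3, 0.4]
opening: 0.269
```

Emit:
apply_moves(
  series=[1,0,0,0,0,0,0,1,0,0,0,0,0,0],
)

```text
clock: 10.4
ee_pos: [532.7, -18.2, 235.7]
orientation: [-127.9, 89.9, 150.4]
force: [-0.7, 0.0, -0.5]
opening: 0.118
```

```bash
python3 - <<'E'
from h import *
print(rel([532.6,-16.8,152],8.3))
E
```

```text
[[83.7, 0.1, -1.3], ('ee', [532.7, -18.2, 235.7], 'yawY', np.float64(8.3), 'tilt', [-0.001, 0.001, -1.0], 'F', [-0.7, 0.0, -0.5], 'op', 0.118, 't', 10.4, 'j', [-15.0, 19.0, 74.0, 0.0, 87.0, -23.0]), ('turn x', np.float64(-0.0))]
```

Emit:
apply_moves(
  series=[1,0,0,-0.002,0,0,0,1,0.03,0,0,0,0,0,1,0.03,0,0,0,0,0,1,0.024,0,0,0,0,0,1,0,0,0,0,0,0,1,0,0,0,0,0,0],
)

```text
clock: 10.9
ee_pos: [532.1, -13.7, 152.3]
orientation: [-117.7, 89.9, 160.8]
force: [0.4, -0.7, 0.1]
opening: 0.005
```

Emit:
apply_moves(
  series=[1,0,0,0.003,0,0,0,1,0,0,0.003,0,0,0,1,0,0,0,0,0,0],
)

```text
clock: 11.15
ee_pos: [534.1, -21.4, 153.8]
orientation: [64.1, 89.8, -17.5]
force: [0.3, -0.4, 0.1]
opening: 0.001
```

Emit:
apply_moves(
  series=[1,0,0,0.003,0,0,0,1,0,0,0.003,0,0,0,1,0,0,0,0,0,0],
)

```text
clock: 11.4
ee_pos: [534.4, -27.6, 152.6]
orientation: [58.0, 90.0, -23.6]
force: [0.1, 0.8, 0.1]
opening: 0.003
```

Emit:
apply_moves(
  series=[1,0,0,0.003,0,0,0,1,0,0,0.003,0,0,0,1,0,0,0,0,0,0],
)

```text
clock: 11.65
ee_pos: [535.2, -33.4, 152.3]
orientation: [15.4, 90.0, -66.2]
force: [0.1, -0.8, -0.4]
opening: 0.006
```

```bash
python3 - <<'E'
from h import *
a=capture('scene');b=capture('side');print(rel([0,0,0])[1])
A=cv2.resize(a[180:270,230:350],None,fx=4,fy=4,interpolation=cv2.INTER_CUBIC);B=cv2.resize(b[160:280,235:310],None,fx=3,fy=3,interpolation=cv2.INTER_CUBIC)
save('c5',np.hstack([A,B]))
h=cv2.cvtColor(a,cv2.COLOR_RGB2HSV)
for nm,lo,hi in (('orange',(4,200,180),(14,255,255)),('green',(50,120,60),(80,255,255)),('red',(0,200,100),(3,255,255))):
    m=cv2.inRange(h,lo,hi)[185:260,230:320];p=np.argwhere(m)[:,::-1];print(nm,len(p),(p.mean(0)+[230,185]).round(1) if len(p) else '')
E
```

```text
('ee', [535.1, -33.0, 152.3], 'yawY', np.float64(8.4), 'tilt', [-0.0, 0.0, -1.0], 'F', [-0.6, -0.2, -0.3], 'op', 0.001, 't', 11.75, 'j', [-16.0, 23.0, 82.0, 0.0, 75.0, -25.0])
orange 0 
green 7 [292.6 235.9]
red 8 [296.5 234.5]
```

View pics/c5.png

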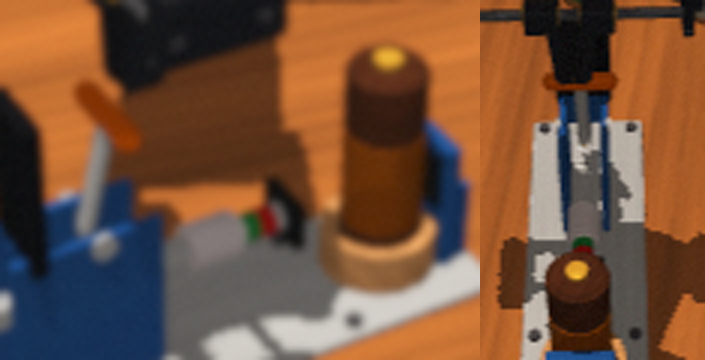

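```bash
python3 - <<'E'
from h import *
ca,cb=cal('scene'),cal('side')
for z in (152,190,216):
    P=[535,-33,z];print(z,((proj(ca,P)-[230,180])*4).round(),((proj(cb,P)-[235,160])*3+[480,0]).round())
for P in ([536.7,-44.5,163],[534,-26,163]): print((proj(ca,P)-[230,180])*4,(proj(cb,P)-[235,160])*3+[480,0])
o,_=ray(cb,1,1);print(o,ray(ca,1,1)[0])
print(rel([536.7-4,-44.5+28,163])[0])
E
```

```text
152 [136. 130.] [575. 102.]
190 [135.  67.] [573.  65.]
216 [134.  22.] [571.  39.]
[115.30478037 118.89658361] [574.09203515  81.20078717]
[148.53958464 107.94560851] [573.9168281   98.31536893]
[411.8217365  611.38835986 793.98621343] [1370.54951584 -325.3893443   791.41520719]
[-10.7, 0.1, -16.7]
```

```bash
python3 - <<'E'
from h import *
a=capture('scene')
h=cv2.cvtColor(a,cv2.COLOR_RGB2HSV)
for y in range(184,226):
    print(y,''.join('#' if h[y,x,2]<55 else ('O' if h[y,x,0]<15 and h[y,x,1]>225 and h[y,x,2]>100 else ('b' if 100<h[y,x,0]<130 and h[y,x,1]>100 else '.')) for x in range(228,304)))
print(a[212,264],a[205,264],a[208,268],a[215,262])
E
```

```text
184 ............................#############################################...
185 ............................#############################################...
186 ............................#############################################...
187 .............................###########################################....
188 .............................##########################################.....
189 .............................#########################################......
190 .............................######################################.........
191 .............................###################################............
192 .............................################################...............
193 .............................#############################..................
194 .............................##########################.....................
195 .............................######################.........................
196 .............................###################............................
197 ..............................#############
[... 1654 characters left out ...]
218 .##########.................................................................
219 .###########................................................................
220 .###########................................................................
221 .###########................................................................
222 .###########................................................................
223 .###########................................................................
224 .###########................................................................
225 .###########.........................................................###....
[113  51  15] [96 53 26] [100  56  29] [162  64   5]
```

```bash
python3 - <<'E'
from h import *
c=cal('wrist');w=capture('wrist');s=read_state();T=R.from_euler('xyz',s['orientation'],degrees=True).as_matrix()
for back in (0,20,35,60):
    print(back,[((proj(c,s['ee_pos']+T@[-back,y,z]))).round(0).tolist() for y,z in ((-50,0),(50,0),(0,-9),(0,9))])
np.save('pics/w3.npy',w);save('w3',w,None,1.4)
print('bar',proj(c,[536.7,-44.5,163]),'handle',proj(c,[543.5,-94,186]))
E
```

```text
0 [[194.0, 245.0], [360.0, 245.0], [277.0, 231.0], [277.0, 259.0]]
20 [[185.0, 259.0], [369.0, 259.0], [277.0, 244.0], [277.0, 275.0]]
35 [[177.0, 271.0], [376.0, 271.0], [276.0, 257.0], [277.0, 289.0]]
60 [[162.0, 297.0], [391.0, 297.0], [276.0, 282.0], [276.0, 318.0]]
bar [276.71562927 271.58076462] handle [275.93000778 363.36529931]
```

View pics/w3.png

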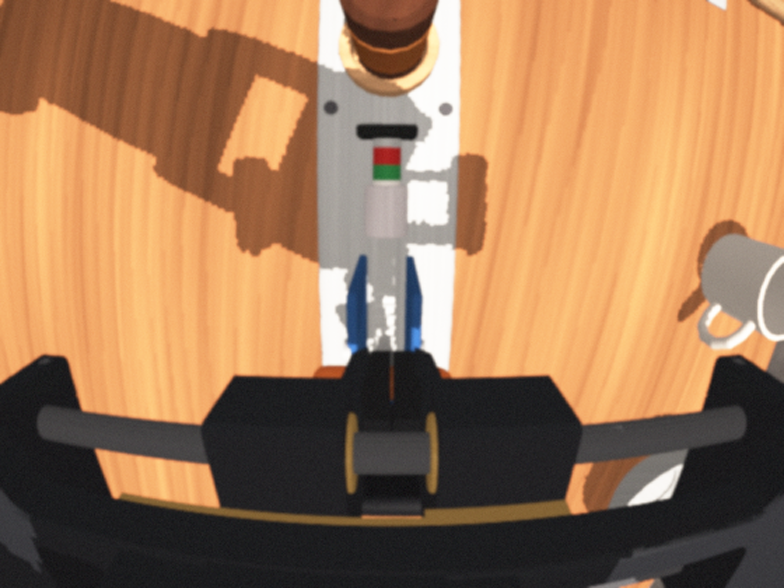

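The finger tips in the wrist view (row ~250 px) look about 28 mm shorter than the TCP suggests. The bar, seen beside them at (316..450, 370), hasn't moved, so the fingers are above it. I'll back off, go 24 mm lower, then push. The cheeks at 106 and handle top at 186 still clear.

Emit:
apply_moves(
  series=[1,0,0,-0.009,0,0,0,1,0,0,-0.009,0,0,0,1,0,0,0,0,0,0,1,0.012,0,0,0,0,0,1,0.012,0,0,0,0,0,1,0,0,0,0,0,0],
)

```text
clock: 12.35
ee_pos: [531.4, -14.4, 126.6]
orientation: [-111.7, 89.8, 166.7]
force: [0.6, -0.6, -0.4]
opening: 0.006
```

Emit:
apply_moves(
  series=[1,0,0,0.006,0,0,0,1,0,0,0.006,0,0,0,1,0,0,0.006,0,0,0,1,0,0,0,0,0,0,1,0,0,0,0,0,0],
)

```text
clock: 12.77
ee_pos: [535.5, -33.2, 128.9]
orientation: [82.8, 89.9, 1.2]
force: [0.5, 2.7, 1.9]
opening: 0.004
```

Emit:
apply_moves(
  series=[1,0,0,0.003,0,0,0,1,0,0,0.003,0,0,0,1,0,0,0,0,0,0,1,0,0,0,0,0,0],
)

```text
clock: 13.1
ee_pos: [536.0, -38.9, 128.4]
orientation: [78.0, 90.0, -3.5]
force: [0.2, 3.1, 2.6]
opening: 0.003
```

Emit:
apply_moves(
  series=[1,0,0,0.003,0,0,0,1,0,0,0.003,0,0,0,1,0,0,0,0,0,0,1,0,0,0,0,0,0],
)

```text
clock: 13.43
ee_pos: [536.9, -45.0, 128.3]
orientation: [-33.4, 90.0, -115.0]
force: [-0.2, 3.1, 2.9]
opening: 0.008
```

```bash
cat >> h.py <<'E'
def look():
    c=cal('wrist');w=capture('wrist');print(rel([0,0,0])[1])
    h=cv2.cvtColor(w,cv2.COLOR_RGB2HSV);out={}
    for nm,lo,hi in (('green',(45,90,40),(85,255,255)),('red',(172,150,60),(180,255,255)),('orange',(6,215,90),(13,255,255))):
        m=cv2.inRange(h,lo,hi)
        if nm=='red': m|=cv2.inRange(h,(0,190,60),(4,255,255))
        m[:,:225]=0;m[:,330:]=0; m[:(240 if nm=='orange' else 85)]=0
        p=np.argwhere(m)
        if len(p): out[nm]=(len(p),p[:,0].min().item(),p[:,0].max().item(),p[:,1].min().item(),p[:,1].max().item())
    col=w[80:175,277:280].mean(1).astype(int);print(out);return c,w,col
E
python3 - <<'E'
from h import *
c,w,col=look(); print([(80+i,*v.tolist()) for i,v in enumerate(col)][::2])
E
```

```text
('ee', [536.8, -44.9, 128.3], 'yawY', np.float64(8.4), 'tilt', [-0.0, -0.0, -1.0], 'F', [-0.6, 2.6, 3.3], 'op', 0.005, 't', 13.4833, 'j', [-17.0, 25.0, 84.0, -0.0, 72.0, -26.0])
{'green': (217, 91, 101, 266, 285), 'red': (87, 85, 89, 267, 285)}
[(80, 166, 34, 33), (82, 167, 35, 33), (84, 167, 38, 35), (86, 167, 36, 34), (88, 164, 38, 34), (90, 110, 85, 47), (92, 49, 116, 59), (94, 47, 119, 61), (96, 46, 117, 60), (98, 45, 116, 59), (100, 49, 119, 62), (102, 135, 157, 126), (104, 208, 200, 190), (106, 204, 192, 185), (108, 194, 182, 177), (110, 198, 185, 182), (112, 195, 181, 179), (114, 198, 186, 182), (116, 198, 185, 181), (118, 198, 185, 182), (120, 197, 185, 181), (122, 198, 186, 182), (124, 197, 186, 181), (126, 197, 185, 181), (128, 196, 183, 180), (130, 196, 183, 180), (132, 196, 182, 179), (134, 197, 184, 181), (136, 196, 183, 180), (138, 197, 183, 180), (140, 195, 183, 179), (142, 195, 183, 178), (144, 195, 182, 179), (146, 193, 180, 176), (148, 173, 164, 159), (150, 168, 163, 155), (152, 167, 163, 155), (154, 167, 163, 155), (156, 165, 161, 155), (158, 165, 160, 155), (160, 163, 159, 154), (162, 163, 159, 154), (164, 166, 160, 155), (166, 165, 159, 154), (168, 167, 162, 154), (170, 168, 163, 155), (172, 166, 162, 155), (174, 167, 163, 156)]
```

Contact: bar pushing back at about 3 N. Continuing the stroke.

Emit:
apply_moves(
  series=[1,0,0,0.003,0,0,0,1,0,0,0.003,0,0,0,1,0,0,0,0,0,0,1,0,0,0,0,0,0],
)

```text
clock: 13.82
ee_pos: [537.7, -50.9, 128.3]
orientation: [-61.5, 90.0, -143.1]
force: [-1.1, 3.3, 2.4]
opening: 0.001
```

```bash
cat >> h.py <<'E'
Yc=98.3;xc=np.array([np.cos(np.radians(Yc)),np.sin(np.radians(Yc)),0]);oc=np.array([512.7,119.8,0])-105*xc
def meas():
    c=cal('wrist');w=capture('wrist').astype(int);print(rel([0,0,0])[1])
    # sample along the plunger's top line, clamp x from 0 to 105 at z 68
    xs=np.arange(-10,100,0.5);lab=''
    for x in xs:
        u=[]
        for dy in (-3,0,3):
            p=proj(c,oc+x*xc+np.array([xc[1],-xc[0],0])*dy+[0,0,68]).round().astype(int)
            if 0<=p[1]<420: u.append(w[p[1],p[0]])
        if not u: lab+='?';continue
        r,g,b=np.mean(u,0)
        lab+='R' if r>1.8*g and b>0.5*g else 'G' if g>1.4*r else 'k' if max(r,g,b)<60 else 'W' if min(r,g,b)>172 else 'o' if r>1.3*b else '.'
    import itertools
    x=0;o=[]
    for k,gp in itertools.groupby(lab):
        n=len(list(gp));o.append((k,float(xs[x]),n/2));x+=n
    print([t for t in o if t[2]>=1.0])
E
python3 - <<'E'
from h import *
meas()
E
```

```text
('ee', [537.7, -50.8, 128.3], 'yawY', np.float64(8.4), 'tilt', [-0.0, -0.0, -1.0], 'F', [-0.5, 3.0, 3.4], 'op', 0.007, 't', 13.8667, 'j', [-18.0, 25.0, 83.0, -0.0, 72.0, -26.0])
[('.', -10.0, 5.0), ('W', -5.0, 30.5), ('.', 25.5, 1.5), ('G', 27.0, 7.0), ('o', 34.0, 1.5), ('R', 35.5, 10.0), ('.', 46.0, 5.5), ('k', 51.5, 6.5), ('o', 58.0, 6.5), ('W', 64.5, 4.5), ('o', 69.0, 3.0), ('k', 72.0, 1.5), ('R', 73.5, 2.5), ('o', 76.0, 10.5), ('o', 87.0, 1.0), ('o', 88.5, 1.0), ('R', 89.5, 1.0), ('o', 90.5, 2.5), ('o', 93.5, 2.0), ('?', 95.5, 4.5)]
```

The pad has moved out about 7 mm (face near clamp x 59). Finishing the stroke.

Emit:
apply_moves(
  series=[1,0,0,0.003,0,0,0,1,0,0,0.002,0,0,0,1,0,0,0,0,0,0,1,0,0,0,0,0,0],
)

```text
clock: 14.2
ee_pos: [538.4, -55.7, 128.1]
orientation: [-109.9, 90.0, 168.5]
force: [-1.2, 3.9, 0.4]
opening: 0.006
```

```bash
python3 - <<'E'
from h import *
meas()
E
```

```text
('ee', [538.3, -55.7, 128.2], 'yawY', np.float64(8.4), 'tilt', [-0.0, 0.0, -1.0], 'F', [0.9, 3.9, -0.3], 'op', 0.006, 't', 14.25, 'j', [-18.0, 25.0, 83.0, -0.0, 72.0, -27.0])
[('.', -10.0, 7.0), ('W', -3.0, 31.5), ('.', 28.5, 1.0), ('G', 29.5, 8.0), ('R', 38.0, 9.0), ('o', 47.0, 1.0), ('W', 48.5, 5.0), ('.', 53.5, 1.5), ('k', 55.0, 6.0), ('o', 61.0, 3.0), ('W', 64.0, 4.0), ('o', 68.0, 4.0), ('k', 72.0, 1.5), ('R', 75.0, 1.0), ('R', 76.5, 1.0), ('o', 77.5, 4.0), ('R', 81.5, 1.0), ('o', 82.5, 8.0), ('?', 90.5, 9.5)]
```

Emit:
apply_moves(
  series=[1,0,0,0.002,0,0,0,1,0,0,0,0,0,0,1,0,0,0,0,0,0],
)

```text
clock: 14.5
ee_pos: [538.5, -57.4, 128.1]
orientation: [-138.9, 89.9, 139.6]
force: [-1.4, 3.8, -0.2]
opening: 0.004
```

Emit:
apply_moves(
  series=[1,0,0,0.002,0,0,0,1,0,0,0,0,0,0,1,0,0,0,0,0,0],
)

```text
clock: 14.75
ee_pos: [538.5, -57.6, 128.0]
orientation: [-169.9, 89.8, 108.6]
force: [-1.0, 13.1, 1.1]
opening: 0.006
```

Home reached at y ≈ -57.5. Let the trigger back fully, then take the second stroke.

Emit:
apply_moves(
  series=[1,0,0,-0.012,0,0,0,1,0,0,-0.012,0,0,0,1,0,0,-0.01,0,0,0,1,0,0,0,0,0,0,1,0,0,0,0,0,0],
)

```text
clock: 15.17
ee_pos: [534.2, -25.6, 128.5]
orientation: [24.6, 89.9, -56.9]
force: [-0.4, 0.2, 0.5]
opening: 0.006
```

```bash
python3 - <<'E'
from h import *
meas()
E
```

```text
('ee', [534.2, -26.0, 128.5], 'yawY', np.float64(8.5), 'tilt', [0.0, -0.001, -1.0], 'F', [0.3, -0.2, 0.1], 'op', 0.001, 't', 15.2167, 'j', [-15.0, 24.0, 84.0, -0.0, 71.0, -24.0])
[('.', -10.0, 6.5), ('W', -3.5, 32.5), ('.', 29.0, 1.0), ('G', 30.0, 8.0), ('R', 38.5, 9.5), ('.', 48.5, 6.0), ('k', 54.5, 6.5), ('.', 61.0, 3.0), ('o', 64.0, 11.5), ('o', 76.0, 1.0), ('o', 77.5, 1.0), ('o', 79.0, 7.0), ('R', 86.0, 1.5), ('o', 87.5, 1.0), ('o', 89.0, 4.5), ('k', 93.5, 2.5), ('o', 96.0, 1.0), ('o', 97.5, 1.0), ('k', 98.5, 1.5)]
```

Emit:
apply_moves(
  series=[1,0,0,0.006,0,0,0,1,0,0,0.006,0,0,0,1,0,0,0.005,0,0,0,1,0,0,0.005,0,0,0,1,0,0,0.005,0,0,0,1,0,0,0.003,0,0,0,1,0,0,0,0,0,0,1,0,0,0,0,0,0],
)

```text
clock: 15.88
ee_pos: [538.5, -56.0, 128.3]
orientation: [-18.6, 90.0, -100.1]
force: [-0.6, 2.9, 3.3]
opening: 0.006
```

```bash
python3 - <<'E'
from h import *
meas()
E
```

```text
('ee', [538.4, -55.8, 128.3], 'yawY', np.float64(8.4), 'tilt', [-0.0, -0.0, -1.0], 'F', [-0.6, 3.2, 2.3], 'op', 0.007, 't', 15.9333, 'j', [-18.0, 25.0, 83.0, -0.0, 72.0, -27.0])
[('.', -10.0, 22.5), ('W', 12.5, 30.5), ('.', 43.0, 1.0), ('G', 44.0, 7.5), ('o', 51.5, 1.5), ('R', 53.0, 9.0), ('W', 62.0, 5.5), ('.', 67.5, 2.0), ('k', 69.5, 7.0), ('o', 76.5, 9.5), ('R', 86.0, 1.0), ('o', 87.0, 1.5), ('R', 88.5, 1.0), ('?', 90.0, 10.0)]
```

The second stroke advanced the pad 14.5 mm; its face is at about 76.5 and the mill's at 82–84. Releasing, then a third stroke in steps.

Emit:
apply_moves(
  series=[1,0,0,-0.01,0,0,0,1,0,0,-0.01,0,0,0,1,0,0,-0.01,0,0,0,1,0,0,0,0,0,0,1,0,0,0,0,0,0],
)

```text
clock: 16.35
ee_pos: [533.9, -25.2, 128.4]
orientation: [-5.6, 90.0, -87.1]
force: [-0.3, 0.0, 0.7]
opening: 0.006
```

Emit:
apply_moves(
  series=[1,0,0,0.006,0,0,0,1,0,0,0.005,0,0,0,1,0,0,0.005,0,0,0,1,0,0,0.004,0,0,0,1,0,0,0,0,0,0,1,0,0,0,0,0,0],
)

```text
clock: 16.85
ee_pos: [537.1, -46.2, 128.4]
orientation: [69.0, 90.0, -12.6]
force: [-0.2, 3.7, 1.8]
opening: 0.005
```

```bash
python3 - <<'E'
from h import *
meas()
E
```

```text
('ee', [537.1, -46.1, 128.4], 'yawY', np.float64(8.4), 'tilt', [0.0, -0.0, -1.0], 'F', [-0.7, 3.5, 2.7], 'op', 0.006, 't', 16.9, 'j', [-17.0, 25.0, 84.0, -0.0, 72.0, -26.0])
[('.', -10.0, 30.5), ('W', 20.5, 29.5), ('.', 50.0, 1.5), ('G', 51.5, 7.5), ('o', 59.0, 1.0), ('R', 60.0, 9.0), ('o', 69.0, 1.0), ('W', 70.0, 5.0), ('.', 75.0, 2.0), ('k', 77.0, 7.0), ('R', 84.5, 1.0), ('o', 85.5, 2.5), ('o', 88.5, 2.0), ('o', 91.0, 1.5), ('R', 92.5, 1.0), ('o', 93.5, 1.5), ('R', 95.0, 1.0), ('o', 96.0, 1.5), ('k', 97.5, 2.5)]
```

Emit:
apply_moves(
  series=[1,0,0,0.003,0,0,0,1,0,0,0.003,0,0,0,1,0,0,0,0,0,0,1,0,0,0,0,0,0],
)

```text
clock: 17.23
ee_pos: [537.9, -52.0, 128.2]
orientation: [-49.4, 90.0, -131.0]
force: [-0.2, 2.1, 2.9]
opening: 0.005
```

```bash
python3 - <<'E'
from h import *
meas()
E
```

```text
('ee', [537.8, -51.9, 128.2], 'yawY', np.float64(8.4), 'tilt', [-0.0, -0.0, -1.0], 'F', [0.2, 3.0, 1.9], 'op', 0.008, 't', 17.2833, 'j', [-18.0, 25.0, 83.0, -0.0, 72.0, -26.0])
[('.', -10.0, 30.0), ('W', 20.0, 30.0), ('.', 50.0, 1.5), ('G', 51.5, 8.0), ('R', 60.0, 9.5), ('W', 70.0, 5.0), ('.', 75.0, 1.5), ('k', 76.5, 7.0), ('o', 83.5, 1.5), ('R', 85.0, 2.0), ('o', 87.0, 3.0), ('R', 90.0, 1.0), ('o', 91.0, 2.5), ('?', 94.0, 6.0)]
```

The jaw stood still over the last 6 mm. I'll check what the trigger is doing.

```bash
python3 - <<'E'
from h import *
a=capture('scene');w=capture('wrist')
A=cv2.resize(a[185:265,225:355],None,fx=4,fy=4,interpolation=cv2.INTER_CUBIC);B=cv2.resize(w[0:320,210:345],None,fx=2,fy=2,interpolation=cv2.INTER_CUBIC)
z=np.zeros((640,800,3),np.uint8)[:600];z[:320,:520]=A;z[:600,525:795]=B[:600];save('c6',z)
E
```

```text
(no output)
```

View pics/c6.png

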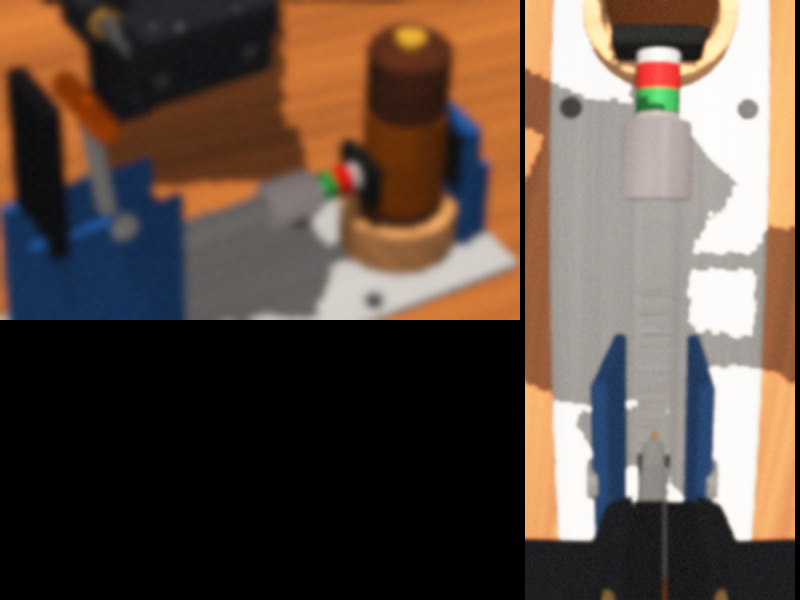

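Trigger bar at (88,105) in the left crop: it has followed the finger, and the pad touches the mill with green still fully out. The jaw probably ran ahead in an overshoot of the faster stroke. I'll push on slowly.

Emit:
apply_moves(
  series=[1,0,0,0.0015,0,0,0,1,0,0,0.0015,0,0,0,1,0,0,0,0,0,0,1,0,0,0,0,0,0],
)

```text
clock: 17.72
ee_pos: [538.2, -54.7, 128.2]
orientation: [-123.0, 90.0, 155.5]
force: [-0.3, 3.0, 0.6]
opening: 0.006
```

```bash
python3 - <<'E'
from h import *
meas()
E
```

```text
('ee', [538.2, -54.6, 128.2], 'yawY', np.float64(8.4), 'tilt', [-0.0, 0.0, -1.0], 'F', [0.1, 2.4, 0.7], 'op', 0.005, 't', 17.7667, 'j', [-18.0, 25.0, 83.0, 0.0, 72.0, -27.0])
[('.', -10.0, 30.0), ('W', 20.0, 31.5), ('G', 51.5, 7.5), ('o', 59.0, 1.5), ('R', 60.5, 8.5), ('o', 69.0, 1.0), ('W', 70.0, 5.5), ('k', 76.0, 8.0), ('o', 84.0, 1.0), ('R', 85.0, 1.0), ('o', 86.0, 4.0), ('o', 90.5, 1.0), ('?', 91.5, 8.5)]
```

Emit:
apply_moves(
  series=[1,0,0,0.001,0,0,0,1,0,0,0.001,0,0,0,1,0,0,0,0,0,0,1,0,0,0,0,0,0],
)

```text
clock: 18.1
ee_pos: [538.5, -56.6, 128.2]
orientation: [-126.0, 90.0, 152.5]
force: [0.2, 2.1, -2.4]
opening: 0.004
```

```bash
python3 - <<'E'
from h import *
meas()
E
```

```text
('ee', [538.5, -56.6, 128.2], 'yawY', np.float64(8.4), 'tilt', [-0.0, 0.0, -1.0], 'F', [0.3, 2.7, -1.8], 'op', 0.005, 't', 18.15, 'j', [-19.0, 25.0, 83.0, 0.0, 72.0, -27.0])
[('.', -10.0, 29.5), ('W', 19.5, 32.0), ('G', 51.5, 8.0), ('R', 60.0, 9.5), ('W', 69.5, 5.5), ('.', 75.0, 1.5), ('k', 76.5, 7.5), ('o', 84.0, 1.5), ('R', 85.5, 1.0), ('R', 87.0, 1.0), ('o', 88.0, 1.0), ('?', 89.5, 10.5)]
```

The pawl isn't engaged (only spring force). Release fully again, wait, and stroke slowly.

Emit:
apply_moves(
  series=[1,0,0,-0.008,0,0,0,1,0,0,-0.008,0,0,0,1,0,0,-0.008,0,0,0,1,0,0,-0.008,0,0,0,1,0,0,0,0,0,0,1,0,0,0,0,0,0,1,0,0,0,0,0,0,1,0,0,0,0,0,0],
)

```text
clock: 18.82
ee_pos: [534.0, -25.2, 128.4]
orientation: [31.1, 90.0, -50.5]
force: [0.3, -1.1, 0.1]
opening: 0.005
```

Emit:
apply_moves(
  series=[1,0,0,0.002,0,0,0,1,0,0,0.002,0,0,0,1,0,0,0.002,0,0,0,1,0,0,0.002,0,0,0,1,0,0,0.002,0,0,0,1,0,0,0.002,0,0,0,1,0,0,0,0,0,0],
)

```text
clock: 19.4
ee_pos: [535.7, -36.5, 128.8]
orientation: [158.2, 89.9, 76.6]
force: [-1.6, 5.2, 5.9]
opening: 0.003
```

```bash
python3 - <<'E'
from h import *
meas()
E
```

```text
('ee', [535.7, -36.4, 128.8], 'yawY', np.float64(8.4), 'tilt', [0.0, 0.001, -1.0], 'F', [-0.6, 5.6, 4.6], 'op', 0.004, 't', 19.45, 'j', [-17.0, 25.0, 84.0, 0.0, 71.0, -25.0])
[('.', -10.0, 31.0), ('W', 21.0, 28.5), ('.', 49.5, 2.5), ('G', 52.0, 7.5), ('R', 60.0, 9.0), ('o', 69.0, 1.0), ('W', 70.0, 5.5), ('.', 75.5, 1.5), ('k', 77.0, 7.0), ('R', 84.5, 1.5), ('o', 86.0, 2.5), ('R', 88.5, 1.0), ('o', 89.5, 1.5), ('R', 91.0, 1.5), ('o', 92.5, 3.0), ('k', 95.5, 4.5)]
```

Emit:
apply_moves(
  series=[1,0,0,0.002,0,0,0,1,0,0,0.002,0,0,0,1,0,0,0.002,0,0,0,1,0,0,0,0,0,0],
)

```text
clock: 19.78
ee_pos: [536.6, -42.1, 128.9]
orientation: [154.8, 89.9, 73.2]
force: [-1.6, 6.5, 6.0]
opening: 0.005
```

```bash
python3 - <<'E'
from h import *
meas()
E
```

```text
('ee', [536.6, -42.0, 128.9], 'yawY', np.float64(8.4), 'tilt', [0.001, 0.002, -1.0], 'F', [-1.4, 7.0, 7.2], 'op', 0.011, 't', 19.8333, 'j', [-17.0, 25.0, 84.0, 0.0, 72.0, -26.0])
[('.', -10.0, 33.5), ('W', 23.5, 27.5), ('.', 51.0, 2.0), ('G', 53.0, 7.0), ('R', 60.5, 9.0), ('W', 69.5, 5.5), ('.', 75.0, 1.5), ('k', 76.5, 8.0), ('o', 84.5, 3.0), ('R', 87.5, 1.0), ('o', 88.5, 7.0), ('R', 95.5, 1.0), ('o', 96.5, 1.0), ('k', 97.5, 2.5)]
```

Now it's pressing: the force rises and the sleeve moves over the plunger while the pad stays still. Squeezing on gently.

Emit:
apply_moves(
  series=[1,0,0,0.0015,0,0,0,1,0,0,0.0015,0,0,0,1,0,0,0.001,0,0,0,1,0,0,0,0,0,0,1,0,0,0,0,0,0],
)

```text
clock: 20.25
ee_pos: [537.1, -45.6, 129.1]
orientation: [154.6, 89.9, 73.1]
force: [-2.4, 9.0, 7.8]
opening: 0.004
```

```bash
python3 - <<'E'
from h import *
meas()
E
```

```text
('ee', [537.1, -45.6, 129.1], 'yawY', np.float64(8.5), 'tilt', [0.001, 0.002, -1.0], 'F', [-2.9, 8.3, 7.8], 'op', 0.005, 't', 20.3, 'j', [-18.0, 25.0, 84.0, 0.0, 72.0, -26.0])
[('.', -10.0, 35.0), ('W', 25.0, 27.5), ('.', 52.5, 2.0), ('G', 54.5, 4.5), ('o', 59.0, 2.0), ('R', 61.0, 9.0), ('W', 70.0, 5.5), ('.', 75.5, 1.5), ('k', 77.0, 7.0), ('o', 84.0, 8.0), ('R', 92.0, 1.0), ('o', 93.0, 1.0), ('o', 94.5, 3.5), ('k', 98.0, 2.0)]
```

Emit:
apply_moves(
  series=[1,0,0,0.0012,0,0,0,1,0,0,0.0013,0,0,0,1,0,0,0,0,0,0,1,0,0,0,0,0,0,1,0,0,0,0,0,0],
)

```text
clock: 20.72
ee_pos: [537.4, -48.0, 129.1]
orientation: [158.9, 89.9, 77.3]
force: [-1.9, 8.9, 8.3]
opening: 0.005
```

```bash
python3 - <<'E'
from h import *
meas()
a=capture('scene');w=capture('wrist')
A=cv2.resize(a[150:290,225:365],None,fx=3,fy=3,interpolation=cv2.INTER_CUBIC);B=cv2.resize(w[0:140,220:340],None,fx=3,fy=3,interpolation=cv2.INTER_CUBIC)
save('c7',np.hstack([A,B]))
E
```

```text
('ee', [537.5, -48.0, 129.1], 'yawY', np.float64(8.5), 'tilt', [0.001, 0.002, -1.0], 'F', [-2.8, 8.9, 9.3], 'op', 0.006, 't', 20.7667, 'j', [-18.0, 25.0, 83.0, 0.0, 72.0, -26.0])
[('.', -10.0, 36.5), ('W', 26.5, 27.5), ('.', 54.0, 1.5), ('G', 55.5, 4.5), ('R', 60.5, 9.5), ('W', 70.0, 5.5), ('.', 75.5, 1.5), ('k', 77.0, 7.0), ('o', 84.0, 2.0), ('R', 86.0, 1.5), ('o', 87.5, 2.5), ('o', 90.5, 2.5), ('R', 93.0, 1.0), ('o', 94.0, 2.5), ('o', 97.0, 1.0), ('k', 98.0, 1.0), ('?', 99.0, 1.0)]
```

View pics/c7.png

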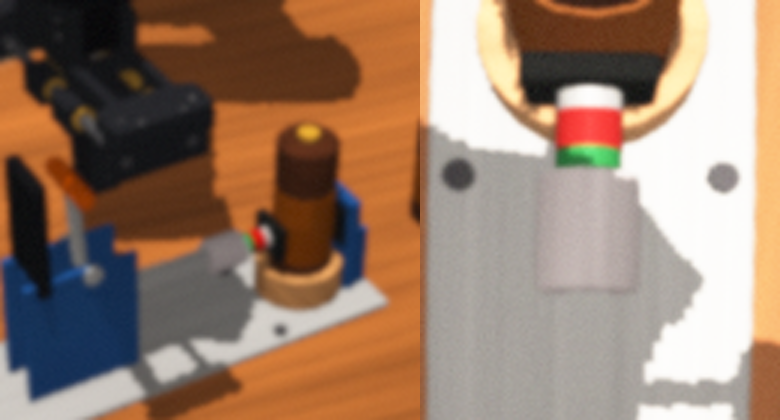

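Green is about half in: 4.5–5 mm showing at (588,157), the red band is fully out, and the mill is upright and gripped between pad and stop. I'll hold briefly, check it's stable, then hand in.

Emit:
apply_moves(
  series=[1,0,0,0,0,0,0,1,0,0,0,0,0,0,1,0,0,0,0,0,0,1,0,0,0,0,0,0,1,0,0,0,0,0,0,1,0,0,0,0,0,0,1,0,0,0,0,0,0,1,0,0,0,0,0,0,1,0,0,0,0,0,0,1,0,0,0,0,0,0],
)

```text
clock: 21.7
ee_pos: [537.4, -47.9, 129.1]
orientation: [157.3, 89.9, 75.7]
force: [-2.4, 8.6, 9.1]
opening: 0.001
```

```bash
python3 - <<'E'
from h import *
meas(); print(job_done())
E
```

```text
('ee', [537.5, -47.9, 129.1], 'yawY', np.float64(8.5), 'tilt', [0.001, 0.002, -1.0], 'F', [-2.0, 9.5, 7.3], 'op', 0.008, 't', 21.75, 'j', [-18.0, 25.0, 83.0, 0.0, 72.0, -26.0])
[('.', -10.0, 36.5), ('W', 26.5, 27.5), ('.', 54.0, 1.5), ('G', 55.5, 4.5), ('R', 60.5, 9.5), ('W', 70.0, 5.5), ('.', 75.5, 1.5), ('k', 77.0, 7.0), ('o', 84.0, 1.0), ('R', 85.0, 1.0), ('o', 86.0, 4.0), ('R', 90.0, 1.5), ('o', 91.5, 5.0), ('o', 97.0, 2.0), ('?', 99.0, 1.0)]
the job is handed in; nothing more can be done
None
```

The job is done and handed in at about 22 s. The middle-sized mill stands upright in the ring, gripped between the pad and the stop, and the arm is still holding the trigger squeezed.

I set the mill down, let go of it, then pumped the trigger with closed fingers pushing on its ring side.

**Last checks:**
- **Plunger:** about half of the green band has gone into the sleeve (about 4.5–5 mm still showing) and the red band is fully outside. This was unchanged after almost a second of holding.
- **Force:** about 9 N against the trigger bar, and 7–9 N upward on the fingers, probably friction at the bar.
- **Jar, bottle and tin:** I never went near them, but I took no final picture to confirm it.

**What disagreed along the way:**
- **Finger length:** the pictures show the fingertips about 28 mm shorter than the stated tool point, so my first push passed above the bar. I backed off and went 24 mm lower.
- **Third stroke:** the pawl lost the teeth partway and stopped moving the jaw. I released fully and clamped with a slow fourth stroke.

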